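Load the tape dispenser on a kitchen worktop

TASK

Load the tape dispenser: take the tape rolls from the wooden rack and thread them onto the horizontal rod, blue first (next to the post), then yellow, then green, and close it by pushing the red end cap fully home on the rod's free end. Let go of everything and leave the other things on the worktop where they are.

Things in the scene. Friction and masses are not known exactly. Their poses are not given: they have to be found in the camera images.
- stand: Black tape dispenser, fixed to the worktop; place and yaw vary. Origin on the worktop under rod_root, z up. Base plate 100 mm in x, 12 mm high, under the rod from y +40 to -140 mm. The post, 36 mm wide in x, 22 mm thick, stands on the +y side and ends 23 mm above the rod's axis; a round flange 52 mm across on its -y face carries the rod.
- rod_root (a point): Point on the rod's axis at the flange's face, 120 mm above the worktop; axes as the stand's. The steel rod is level, 20 mm in diameter, and runs 118 mm from here along -y to its free end.
- rod_tip (a point): The free end of the rod on its axis, 118 mm from rod_root; same axes. The last 6 mm taper from 20 to 12 mm diameter.
- blue_roll_mid (a point): Roll of blue tape, a rigid ring: 60 mm outside, hole 35 mm, 24 mm wide, 80 g. The point is its centre, in the hole; its y axis is the hole's axis (level at the start; it may be turned about it). It stands on edge in one of the rack's four places, which one varies, centre 51 mm above the worktop. Hung on the rod, its centre lies about 7 mm below the rod's axis.
- yellow_roll_mid (a point): Roll of yellow tape, a rigid ring: 60 mm outside, hole 35 mm, 24 mm wide, 80 g. The point is its centre, in the hole; its y axis is the hole's axis (level at the start; it may be turned about it). It stands on edge in one of the rack's four places, which one varies, centre 51 mm above the worktop. Hung on the rod, its centre lies about 7 mm below the rod's axis.
- green_roll_mid (a point): Roll of green tape, a rigid ring: 60 mm outside, hole 35 mm, 24 mm wide, 80 g. The point is its centre, in the hole; its y axis is the hole's axis (level at the start; it may be turned about it). It stands on edge in one of the rack's four places, which one varies, centre 51 mm above the worktop. Hung on the rod, its centre lies about 7 mm below the rod's axis.
- cap_mid (a point): Red end cap, 70 g: disc 60 mm across, 24 mm thick, with a hub 36 mm across standing out 10 mm on its -y side. The point is the disc's centre, y the bore's axis. The 24 mm bore opens in the disc's +y face and is 29 mm deep, blind. Fully home the rod's end meets its bottom, this point 101 mm from rod_root. Stands on edge in one of the rack's four places, mouth to the rack's +y.
- rack: Light wooden rack, fixed, 50 mm wide (x), 232 mm long (y), origin in the middle of its underside; place and yaw vary. Two round rails along y, 40 mm apart, tops 27 mm above the worktop, carry the rolls and the cap on edge, axes along y, in four places at y = -84, -28, 28 and 84 mm, parted by fins 30 mm high.
- white_roll: Bystander: spare white tape roll lying flat, 60 mm across, 24 mm high, origin at the centre of its underside. Not to be used.
- mug: Bystander: white mug, 80 mm across, 95 mm high, origin under its centre.
- cartridge: Bystander: standing white and blue sealant cartridge, 48 mm across, 230 mm high, origin under its centre.
- screwdriver: Bystander: screwdriver lying on the worktop.
- meter: Bystander: yellow multimeter lying flat, 75 x 150 x 34 mm, origin under its centre.
- filling_knife: Bystander: flat filling knife lying on the worktop.
- socket_plate: Bystander: white wall-socket plate, 82 mm square, 10 mm thick, lying flat.
Mind the look-alikes: they are no part of the job. There is more than one size of the part that bears blue_roll_mid; the job needs the smallest.

How it is judged:
By the outcome, as a careful person would: the job done as asked, in the order asked, and still so for the second after the job is handed in, with the robot touching nothing.
It also fails if it takes over 72 s, if anything falls off the work surface, if the arm or the gripper's body presses on something with over 40 N, if the wrist force passes 120 N, or if a joint passes its speed limit or range.

ROBOT

A 6-joint arm with a two-finger parallel gripper is mounted at the origin on the work surface. World frame = base frame: x ahead of the robot, y to its left, z up, the work surface at z = 0. Lengths are in mm, angles in rad, forces in N, time in s.
With the tool pointing down it reaches from about 300 to 1000 mm from the base axis. Payload 5.1 kg.
Tool frame: the origin (TCP) lies between the finger pads; the fingertips stand 11 mm ahead of it and the grasp point (between the pads) lies 8 mm behind it; z points along the fingers, y is the line along which they close (so a half turn about z gives the same grasp; the last joint's range is limited). The gripper opens to 95 mm and grips with 3 to 60 N. Pads are 20 mm wide; open, the fingers measure 119 mm over their backs; the gripper's body (75 mm by 180 mm) begins 59 mm behind the grasp point.
Start: joints at [-1.417, 0.124, 1.65, -0, 1.367, -0.083], TCP at [152.453, -631.857, 225.656] pointing down, gripper open.
Joint ranges: [-2.61, 2.61], [-1.02, 2.33], [0.03, 2.71], [-1.35, 4.49], [0.32, 2.68], [-2.91, 2.91]. Speed limits (rad/s): [2.57, 2.57, 3.14, 3.14, 3.14, 3.14].

INTERFACE

Orientations are given as a 3x3 rotation matrix whose columns are the frame's x, y, z axes.
In Python, from plant import * gives the robot as it stands. The module is installed in compiled form; this text tells all that it offers.
- The arm moves only by the tool apply_moves, never from a script. Its argument "increments" is a list of rows, each a list of 7 numbers: the shift along the tool's x, y, z in cm, then the turn, a rotation vector about the tool's x, y, z in rad, then the gripper's target within -1 to 1 (shut at 1, half-way at 0, fully open at -1). A call has 1 to 20 rows; each row shifts and turns the commanded pose from where the row before left it, along the tool's axes as they then stand; what a row does not reach is not made up. A row lasts 1/8 s, in which the tool goes at most 62.5 mm and 10.7 degrees, less where a joint would pass 70% of its speed; a pose out of reach is approached as far as the arm can. A call with a gripper value outside its range is refused whole. The fingers move at their own pace and stop on an object; the grip force is fixed at half the most. Time passes only in rows, so rows that do not move let the fingers close. It gives the time, the measured TCP pose, the force, the opening and the grip force at its end, in the units of the state.
- get_obs(): the state, without advancing time (a new reading comes with each control period).
- camera(name): name is "scene" or "top"; returns a dict with "color" (420x560x3 uint8, blue, green, red), "intrinsics" (3x3 intrinsics, pixels), "origin" and "rotation" of the camera in the world. Camera axes: x right, y down, z forward; pixel columns grow to the right and rows downward; lengths in mm; the calibration is good to about 2 mm. A picture is of the moment at which its call begins. There is no depth.
- job_done(): hands the job in; it is judged then, once.
The state is a dict: "time": time; "joint_pos": joint angles; "qd": joint speeds; "effort": joint torques, N m; "tool_pos": TCP position; "orientation": TCP orientation; "ft_force": force on the tool from outside, world axes, zero at the start; "moment": the same for the moment, N m; "finger_gap": opening from 0.0 (shut) to 1.0 (fully open); "grip_force": force on a finger pad.
Only numpy, scipy, OpenCV 4.12 (cv2) and the standard library are available. Lean on these libraries where they do the work, as an engineer would, in place of code of your own. Each camera call takes 0.05 s, during which the arm holds its last target. There are 200 camera calls.

## Working session

There is one attempt and no reset: what is moved stays moved. The work goes in short steps, Python scripts to look and compute and a tool call to move; the robot and the scene stay as the last step left them, time stands still between calls to the robot, and variables do not carry over. Pictures are saved under pics/ and viewed, at most 10 in all, crops included, and the job is handed in when it is done.

Besides the shell and the picture viewer there is one more tool, called after ">>>" as a command line: name --pt "numbers of a row" for each row, then --argument value for the rest. apply_moves: Moves the arm, as the interface text tells. Its arguments: {"type":"object","properties":{"increments":{"type":"array"}},"required":["increments"]}

```bash
mkdir -p pics
python3 - <<'E'
from plant import *
import cv2,numpy as np,pickle
d={}
for n in("scene","top"):
    c=camera(n);d[n]=c;cv2.imwrite(f"pics/{n}0.png",c["color"]);print(n,c["intrinsics"],c["origin"],c["rotation"])
pickle.dump(d,open("c0.pkl","wb"))
o=get_obs();print(o["time"],o["orientation"],o["tool_pos"])
E
```

```text
scene [[457.0733524    0.         285.77401386]
 [  0.         457.0733524  206.53321625]
 [  0.           0.           1.        ]] [1187.5592313  -446.95173183 1059.77026824] [[ 0.61435239  0.60550023 -0.50590574]
 [ 0.7890017  -0.47703226  0.38719058]
 [-0.00688937 -0.63703194 -0.77080662]]
top [[541.61133436   0.         284.3733347 ]
 [  0.         541.61133436 208.12459396]
 [  0.           0.           1.        ]] [ 331.87847982    3.95060415 1484.06345313] [[ 0.02194689 -0.98616002  0.16433732]
 [-0.99962184 -0.01892129  0.01995386]
 [-0.01656822 -0.1647131  -0.98620236]]
0.1 [[ 9.72094853e-01  2.34587974e-01 -2.82109807e-04]
 [ 2.34588090e-01 -9.72093105e-01  1.85020149e-03]
 [ 1.59798021e-04 -1.86475095e-03 -9.99998249e-01]] [ 152.36928475 -631.32087062  224.50522642]
```

View pics/scene0.png

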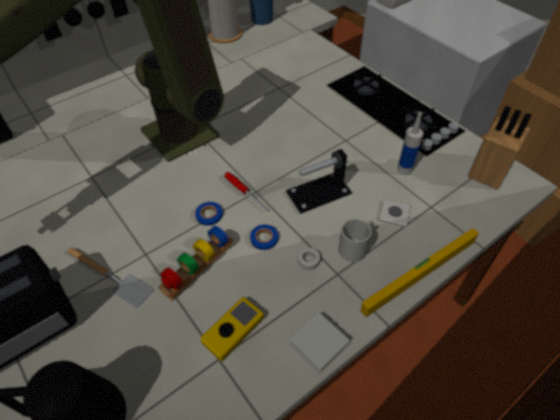

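View pics/top0.png

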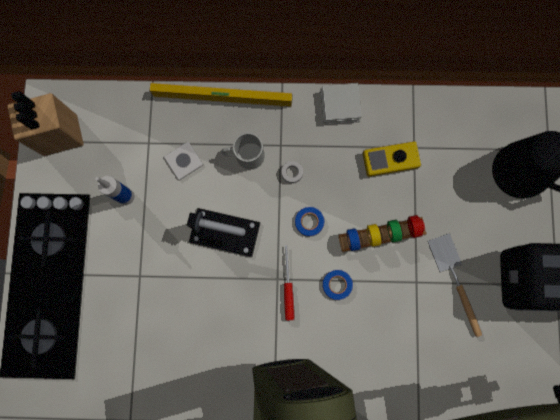

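Top view: a rack with blue (353,239), yellow (375,235), green (395,231) and red cap (416,226). The stand has its post at (192,221) and its rod tip near (243,232).

Look-alikes for blue are the large rings lying at (309,221) and (337,285), plus the cartridge at (120,190). For yellow they are the meter and the level, for red the screwdriver handle (289,302). I choose the parts in the rack and check them in a close crop.

```bash
cat > h.py <<'E'
import numpy as np,cv2
def proj(c,p):
    v=c["rotation"].T@(np.asarray(p,float)-c["origin"]);u=c["intrinsics"]@v;return u[:2]/u[2]
def ray(c,uv):
    d=c["rotation"]@np.linalg.solve(c["intrinsics"],[uv[0],uv[1],1.]);return c["origin"],d/np.linalg.norm(d)
def onz(c,uv,z):
    o,d=ray(c,uv);return o+d*(z-o[2])/d[2]
def tri(pairs):
    A=np.zeros((3,3));b=np.zeros(3);R=[ray(c,u) for c,u in pairs]
    for o,d in R:
        M=np.eye(3)-np.outer(d,d);A+=M;b+=M@o
    p=np.linalg.solve(A,b);return p,max(np.linalg.norm((np.eye(3)-np.outer(d,d))@(p-o)) for o,d in R)
H={"blue":[(100,128)],"yellow":[(22,34)],"green":[(50,85)],"red":[(0,8),(172,180)]}
def blob(c,col,box):
    x0,y0,x1,y1=box;h=cv2.cvtColor(c["color"][y0:y1,x0:x1],cv2.COLOR_BGR2HSV)
    m=np.zeros(h.shape[:2],np.uint8)
    for a,b in H[col]: m|=cv2.inRange(h,(a,130,50),(b,255,255))
    n,l,s,ce=cv2.connectedComponentsWithStats(m);i=1+np.argmax(s[1:,4])
    x,y,w,hh,a=s[i];r=cv2.minAreaRect(cv2.findContours((l==i).astype(np.uint8),0,2)[0][0])
    return ce[i]+[x0,y0],a,np.array(r[0])+[x0,y0],r[1:]
E
python3 - <<'E'
import pickle;from h import *
d=pickle.load(open("c0.pkl","rb"));T,S=d["top"],d["scene"]
P={}
for col in H:
    t=blob(T,col,(335,210,432,256));s=blob(S,col,(155,220,238,300))
    p,e=tri([(T,t[2]),(S,s[2])]);q,e2=tri([(T,t[0]),(S,s[0])]);P[col]=p
    print(col,t[0].round(1),t[1],s[0].round(1),s[1],"rect",p.round(1),e.round(1),"cent",q.round(1),e2.round(1),"z51",onz(T,t[0],51).round(1))
z=lambda c,x0,y0,x1,y1:cv2.resize(np.clip(c["color"][y0:y1,x0:x1]*1.6,0,255).astype(np.uint8),(400,300),interpolation=cv2.INTER_CUBIC)
cv2.imwrite("pics/m1.png",np.vstack([np.hstack([z(T,332,195,432,270),z(S,150,220,250,295)]),np.hstack([z(T,180,190,280,265),z(S,275,140,375,215)])]))
E
```

```text
blue [353.6 239.2] 191 [219.1 235.1] 180 rect [ 491.4 -150.7   50.9] 1.8 cent [ 492.1 -149.    53. ] 3.7 z51 [ 490.7 -152.6   51. ]
yellow [374.5 234.8] 227 [204.  248.7] 264 rect [ 504.5 -204.8   51.2] 2.6 cent [ 504.9 -204.3   52.6] 3.5 z51 [ 503.6 -207.7   51. ]
green [395.5 230.5] 193 [188.1 261.8] 191 rect [ 517.9 -259.7   54.8] 4.1 cent [ 517.  -259.4   56.2] 3.5 z51 [ 516.2 -263.5   51. ]
red [415.9 225.8] 284 [170.7 278.8] 337 rect [ 530.3 -317.    49.5] 0.6 cent [ 530.5 -316.7   49.2] 1.3 z51 [ 529.8 -317.5   51. ]
```

View pics/m1.png

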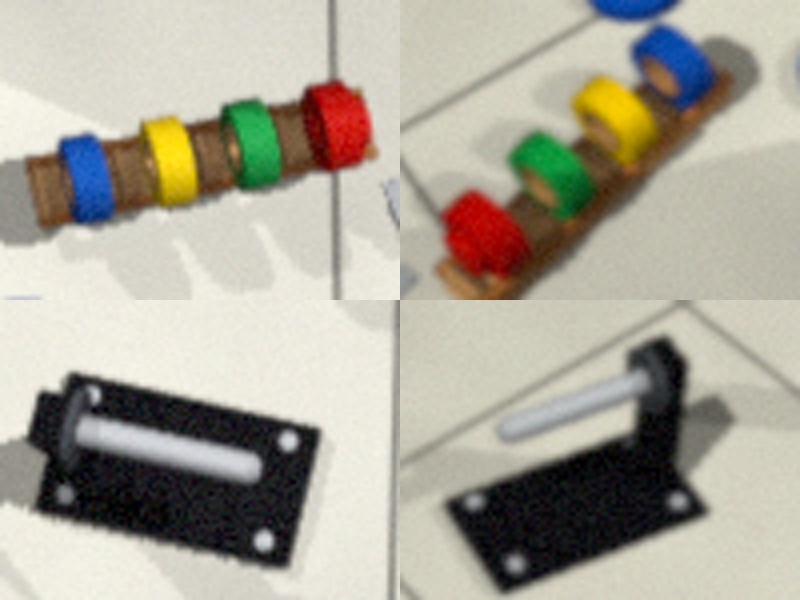

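The crop confirms the choice: all four parts in the rack are the wanted ones, the cap's hub faces world −y, so its mouth faces +y. Rod runs from the flange at about (199,222) to its tip at about (244,232) in the top view. Next is the rod's pose.

Run:
```python
import pickle;from h import *
d=pickle.load(open("c0.pkl","rb"));T,S=d["top"],d["scene"]
res=[]
# seeds in the rod; scene rod lies over bright worktop, so bound by hue-free grey levels
for n,c,box,seed in(("T",T,(180,190,280,265),(222,228)),("S",S,(292,146,342,182),(318,166))):
    x0,y0,x1,y1=box;g=c["color"][y0:y1,x0:x1].astype(int);h=cv2.cvtColor(c["color"][y0:y1,x0:x1],cv2.COLOR_BGR2HSV)
    m=(g.mean(2)>60).astype(np.uint8) if n=="T" else ((g[...,0]-g[...,2]>4)&(g.mean(2)>50)).astype(np.uint8)
    k,l,s,ce=cv2.connectedComponentsWithStats(m,connectivity=4)
    i=l[seed[1]-y0,seed[0]-x0];pts=np.argwhere(l==i)[:,::-1]+[x0,y0]
    mu=pts.mean(0);D=np.linalg.svd(pts-mu)[2][0] if len(pts)<5000 else 0
    D=D*np.sign(D[0]);t=(pts-mu)@D;w=(pts-mu)@np.array([-D[1],D[0]])
    print(n,i,len(pts),mu.round(1),D.round(3),t.min().round(1),t.max().round(1),"w",w.min().round(1),w.max().round(1))
    print(seed,g[seed[1]-y0,seed[0]-x0])
    e=[mu+D*(t.min()-.5),mu+D*(t.max()+.5)];res.append(e)
root,tip=res[0];tipS,rootS=res[1]
for nm,a,b in(("root",root,rootS),("tip",tip,tipS)):
    p,e=tri([(T,a),(S,b)]);print(nm,a.round(1),b.round(1),p.round(1),e.round(1),"z120",onz(T,a,120).round(1),onz(S,b,120).round(1))
```

```text
T 3 364 [221.6 226.7] [0.975 0.223] -23.5 23.8 w -3.9 3.9
(222, 228) [125 121 120]
S 0 1787 [316.5 163.5] [1.    0.004] -24.5 24.6 w -17.6 17.6
(318, 166) [121 121 117]
root [198.2 221.3] [341.6 163.6] [527.2 259.5  99.8] 6.2 z120 [520.8 250.6 120. ] [543.5 250.6 120. ]
tip [245.3 232.1] [291.4 163.4] [487.  119.5 159.7] 7.2 z120 [495.6 129.5 120. ] [453.2 137.4 120. ]
```

Run:
```python
import pickle;from h import *
d=pickle.load(open("c0.pkl","rb"));T,S=d["top"],d["scene"]
im=cv2.GaussianBlur(S["color"],(3,3),0).astype(int)
# line samples across rod: b-r and mean, at several columns
for u in(298,300,302,308,316,324,332):
    col=im[155:182,u];print(u,[(v+155,int(x[0]-x[2]),int(x.mean())) for v,x in enumerate(col)][::1][max(0,172-155-int((u-300)*.33)-7):172-155-int((u-300)*.33)+8])
for a,b in(((245.3,232.1),(300,172.5)),((198.2,221.3),(337.5,160.2)),((221.6,226.7),None)):
    if b: p,e=tri([(T,a),(S,b)]);print(p.round(1),e.round(1),"S z120",onz(S,b,120).round(1))
# base plate's free corners in top view (crop 320,430 / 287,567), z=12
for a in((180+320/4,190+(430-300)/4),(180+287/4,190+(567-300)/4),(180+72/4,190+(373-300)/4),(180+40/4,190+(510-300)/4)):print("corner",onz(T,a,12).round(1))
```

```text
298 [(165, -11, 119), (166, -10, 110), (167, -9, 104), (168, -10, 105), (169, -11, 112), (170, -10, 116), (171, -10, 115), (172, -9, 113), (173, -9, 115), (174, -11, 118), (175, -11, 121), (176, -11, 123), (177, -11, 121), (178, -11, 117), (179, -10, 113)]
300 [(165, -11, 108), (166, -10, 103), (167, -10, 106), (168, -9, 111), (169, -6, 113), (170, -4, 111), (171, -1, 108), (172, 0, 105), (173, -1, 101), (174, -4, 100), (175, -8, 107), (176, -11, 116), (177, -11, 119), (178, -11, 116), (179, -10, 113)]
302 [(165, -11, 103), (166, -11, 107), (167, -10, 113), (168, -6, 114), (169, -2, 113), (170, 1, 114), (171, 2, 115), (172, 2, 111), (173, 2, 102), (174, 0, 96), (175, -6, 100), (176, -9, 112), (177, -11, 119), (178, -11, 118), (179, -11, 114)]
308 [(163, -12, 114), (164, -12, 121), (165, -11, 122), (166, -6, 119), (167, -1, 117), (168, 2, 118), (169, 2, 119), (170, 3, 114), (171, 3, 104), (172, 1, 96), (173, -3, 96), (174, -9, 107), (175, -11, 119), (176, -12, 126), (177, -12, 127)]
316 [(160, -12, 125), (161, -12, 127), (162, -11, 124), (163, -6, 119), (164, -1, 116), (165, 3, 117), (166, 3, 118), (167, 2, 115), (168, 2, 105), (169, 1, 96), (170, -4, 96), (171, -8, 109), (172, -10, 123), (173, -12, 129), (174, -12, 130)]
324 [(158, -12, 126), (159, -10, 122), (160, -6, 116), (161, -2, 114), (162, 2, 117), (163, 2, 119), (164, 3, 115), (165, 3, 105), (166, 1, 96), (167, -3, 97), (168, -7, 108), (169, -11, 121), (170, -12, 128), (171, -12, 129), (172, -12, 129)]
332 [(155, -3, 59), (156, -1, 64), (157, 0, 75), (158, 1, 90), (159, 2, 103), (160, 3, 111), (161, 3, 111), (162, 3, 103), (163, 2, 93), (164, -1, 90), (165, -6, 97), (166, -9, 108), (167, -11, 112), (168, -12, 113), (169, -12, 112)]
[496.7 131.2 121.1] 2.2 S z120 [496.8 133.9 120. ]
[522.3 252.5 115.6] 1.4 S z120 [525.9 250.7 120. ]
corner [535.9  99.8  12. ]
corner [441.5 119.5  12. ]
corner [572.2 272.4  12. ]
corner [476.9 289.7  12. ]
```

>>> apply_moves --pt "0 0 0 0 0 -0.156 -1" --pt "0 0 0 0 0 -0.156 -1" --pt "0 0 0 0 0 -0.156 -1" --pt "0 0 0 0 0 -0.156 -1" --pt "0 0 0 0 0 -0.156 -1" --pt "0 0 0 0 0 -0.156 -1" --pt "0 0 0 0 0 -0.156 -1" --pt "0 0 0 0 0 -0.156 -1" --pt "0 0 0 0 0 -0.156 -1" --pt "0 0 0 0 0 -0.16 -1" --pt "3.9 4.4 0 0 0 0 -1" --pt "3.9 4.4 0 0 0 0 -1" --pt "3.9 4.4 0 0 0 0 -1" --pt "3.9 4.4 0 0 0 0 -1" --pt "3.9 4.4 0 0 0 0 -1" --pt "3.9 4.4 0 0 0 0 -1" --pt "3.9 4.4 0 0 0 0 -1" --pt "3.9 4.4 0 0 0 0 -1" --pt "3.9 4.4 0 0 0 0 -1" --pt "3.9 4.4 0 0 0 0 -1"

```text
time: 2.6
tool_pos: [492.6, -150.0, 225.4]
orientation: [[-0.228, 0.974, -0.0], [0.974, 0.228, -0.0], [-0.0, -0.0, -1.0]]
ft_force: [0.7, -0.4, 0.5]
finger_gap: 1.0
grip_force: 0.0
```

```bash
cat >> h.py <<'E'
from scipy.spatial.transform import Rotation as Ro
def Rg(yaw): # stand/rack yaw in deg -> tool down, tool x along its +y
    c,s=np.cos(np.radians(yaw)),np.sin(np.radians(yaw));return np.array([[-s,c,0],[c,s,0],[0,0,-1.]])
RY,SY=13.2,-11.8
C=np.array([511.0,-233.05]);ry=np.array([-np.sin(np.radians(RY)),np.cos(np.radians(RY))])
place={k:np.r_[C+ry*v,43] for k,v in dict(blue=84,yellow=28,green=-28,red=-84).items()}
sy=np.array([-np.sin(np.radians(SY)),np.cos(np.radians(SY))])
tip=np.array([495.5,130.8]);root=tip+118*sy
def on(dist,z=112,root=root): return np.r_[root-sy*dist,z]  # tcp for part centre at dist from root
def need(o,goal,yaw):
    R=o["orientation"];g=Rg(yaw);rv=Ro.from_matrix(R.T@g).as_rotvec()
    print("t",round(o["time"],2),"tcp",o["tool_pos"].round(1),"F",o["ft_force"].round(1),"gap",round(o["finger_gap"],3),"grip",round(o["grip_force"],1))
    print(" goal",goal.round(1),"d_tool now cm",(R.T@(goal-o["tool_pos"])/10).round(2),"after turn",(g.T@(goal-o["tool_pos"])/10).round(2),"turn",rv.round(3))
E
python3 - <<'E'
from plant import *;from h import *
o=get_obs();need(o,place["blue"],RY)
E
```

```text
t 2.6 tcp [ 492.6 -150.   225.4] F [ 0.7 -0.4  0.5] gap 1.0 grip 0.0
 goal [ 491.8 -151.3   43. ] d_tool now cm [-0.11 -0.1  18.24] after turn [-0.11 -0.1  18.24] turn [-0.  0. -0.]
```

>>> apply_moves --pt "-0.1 -0.1 4.5 0 0 0 -1" --pt "0 0 4.5 0 0 0 -1" --pt "0 0 4.5 0 0 0 -1" --pt "0 0 4.0 0 0 0 -1" --pt "0 0 0.7 0 0 0 -1" --pt "0 0 0 0 0 0 1" --pt "0 0 0 0 0 0 1" --pt "0 0 0 0 0 0 1" --pt "0 0 0 0 0 0 1" --pt "0 0 0 0 0 0 1"

```text
time: 3.85
tool_pos: [492.1, -153.3, 44.7]
orientation: [[-0.228, 0.974, 0.002], [0.974, 0.228, -0.001], [-0.001, 0.002, -1.0]]
ft_force: [1.4, -0.6, 2.8]
finger_gap: 0.607
grip_force: 30.0
```

Run:
```python
from plant import *;from h import *
o=get_obs();need(o,on(118+40),SY)
```

```text
t 3.85 tcp [ 492.1 -153.3   44.7] F [ 1.4 -0.6  2.8] gap 0.607 grip 30.0
 goal [487.3  91.6 112. ] d_tool now cm [23.95  5.13 -6.75] after turn [23.88 -5.48 -6.73] turn [0.002 0.001 0.436]
```

>>> apply_moves --pt "0 0 -2.0 0 0 0 1" --pt "0 0 -4.7 0 0 0 1" --pt "0 0 0 0 0 0.146 1" --pt "0 0 0 0 0 0.145 1" --pt "0 0 0 0 0 0.145 1" --pt "4.7 -1.1 0 0 0 0 1" --pt "4.8 -1.1 0 0 0 0 1" --pt "4.8 -1.1 0 0 0 0 1" --pt "4.8 -1.1 0 0 0 0 1" --pt "3.8 -0.8 0 0 0 0 1" --pt "0.9 -0.2 0 0 0 0 1" --pt "0 0 0 0 0 0 1"

```text
time: 5.35
tool_pos: [486.8, 91.0, 110.4]
orientation: [[0.203, 0.979, -0.001], [0.979, -0.203, -0.001], [-0.001, -0.001, -1.0]]
ft_force: [-0.0, -0.8, -0.8]
finger_gap: 0.614
grip_force: 30.0
```

Run:
```python
from plant import *;from h import *
o=get_obs();need(o,on(118+40),SY);need(o,on(14),SY)
T,S=camera("top"),camera("scene")
z=lambda c,x0,y0,x1,y1:cv2.resize(np.clip(c["color"][y0:y1,x0:x1]*1.6,0,255).astype(np.uint8),(400,300),interpolation=cv2.INTER_CUBIC)
cv2.imwrite("pics/m2.png",np.hstack([z(T,180,190,280,265),z(S,260,140,360,215)]))
for c,b in((S,(255,150,345,215)),(T,(230,200,290,260))):
    r=blob(c,"blue",b);print(r, "pred centre",proj(c,o["tool_pos"]+[0,0,8]))
```

```text
t 5.35 tcp [486.8  91.  110.4] F [-0.  -0.8 -0.8] gap 0.614 grip 30.0
 goal [487.3  91.6 112. ] d_tool now cm [ 0.08  0.04 -0.16] after turn [ 0.08  0.04 -0.16] turn [-0.001  0.001  0.001]
t 5.35 tcp [486.8  91.  110.4] F [-0.  -0.8 -0.8] gap 0.614 grip 30.0
 goal [516.8 232.6 112. ] d_tool now cm [14.48  0.06 -0.17] after turn [14.48  0.04 -0.16] turn [-0.001  0.001  0.001]
(array([286. , 186.5]), np.int32(2), array([286. , 186.5]), ((1.0, 0.0), -90.0)) pred centre [285.90178499 177.71305698]Traceback (most recent call last):
  File "<stdin>", line 7, in <module>
  File "h.py", line 18, in blob
    n,l,s,ce=cv2.connectedComponentsWithStats(m);i=1+np.argmax(s[1:,4])
                                                     ~~~~~~~~~^^^^^^^^^
    return _wrapfunc(a, 'argmax', axis=axis, out=out, **kwds)
    return bound(*args, **kwds)
ValueError: attempt to get argmax of an empty sequence
```

View pics/m2.png

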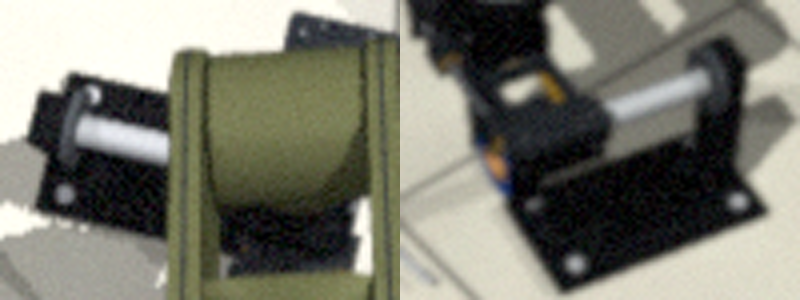

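The arm hides the roll from above. In the scene view it is held in line with the rod tip, so I feed it on and watch the force.

>>> apply_moves --pt "1.5 0 -0.15 0 0 0 1" --pt "1.5 0 0 0 0 0 1" --pt "1.5 0.05 0 0 0 0 1" --pt "1.0 0 0 0 0 0 1" --pt "0 0 0 0 0 0 1"

```text
time: 6.08
tool_pos: [498.8, 145.6, 112.1]
orientation: [[0.203, 0.979, -0.0], [0.979, -0.203, -0.0], [-0.0, -0.0, -1.0]]
ft_force: [-0.4, -0.7, -0.8]
finger_gap: 0.61
grip_force: 30.0
```

>>> apply_moves --pt "2.2 0 0 0 0 0 1" --pt "2.4 0 0 0 0 0 1" --pt "2.2 0 0 0 0 0 1" --pt "1.3 0 0 0 0 0 1" --pt "0.4 0 0 0 0 0 1" --pt "0.2 0 0 0 0 0 1"

```text
time: 6.82
tool_pos: [516.5, 229.8, 112.0]
orientation: [[0.204, 0.979, -0.0], [0.979, -0.204, -0.0], [-0.0, -0.0, -1.0]]
ft_force: [-1.3, 0.6, -1.1]
finger_gap: 0.612
grip_force: 30.0
```

>>> apply_moves --pt "0.3 0 0 0 0 0 1" --pt "0.2 0 0 0 0 0 1" --pt "0 0 0 0 0 0 1"

```text
time: 7.2
tool_pos: [517.1, 232.6, 112.1]
orientation: [[0.204, 0.979, -0.002], [0.979, -0.204, -0.005], [-0.005, -0.001, -1.0]]
ft_force: [-1.4, -7.0, 2.2]
finger_gap: 0.606
grip_force: 30.0
```

>>> apply_moves --pt "-0.15 0 0.3 0 0 0 1" --pt "0 0 0.25 0 0 0 1" --pt "0 0 0 0 0 0 -1" --pt "0 0 0 0 0 0 -1" --pt "0 0 0 0 0 0 -1" --pt "0 0 0 0 0 0 -1" --pt "0 0 -1.5 0 0 0 -1" --pt "0 0 -4 0 0 0 -1" --pt "0 0 -4 0 0 0 -1"

```text
time: 8.32
tool_pos: [517.3, 233.4, 203.6]
orientation: [[0.205, 0.979, 0.0], [0.979, -0.205, 0.0], [0.0, 0.0, -1.0]]
ft_force: [0.8, 0.5, 0.1]
finger_gap: 0.999
grip_force: 0.0
```

Run:
```python
from plant import *;from h import *
o=get_obs();g=place["yellow"].copy();g[2]=200;need(o,g,RY)
T,S=camera("top"),camera("scene")
z=lambda c,x0,y0,x1,y1:cv2.resize(np.clip(c["color"][y0:y1,x0:x1]*1.6,0,255).astype(np.uint8),(400,300),interpolation=cv2.INTER_CUBIC)
cv2.imwrite("pics/m3.png",np.hstack([z(T,180,190,280,265),z(S,280,140,380,215)]))
```

```text
t 8.32 tcp [517.3 233.4 203.6] F [0.8 0.5 0.1] gap 0.999 grip 0.0
 goal [ 504.6 -205.8  200. ] d_tool now cm [-43.25   7.74   0.35] after turn [-42.47 -11.26   0.36] turn [ 0.    -0.    -0.436]
```

View pics/m3.png

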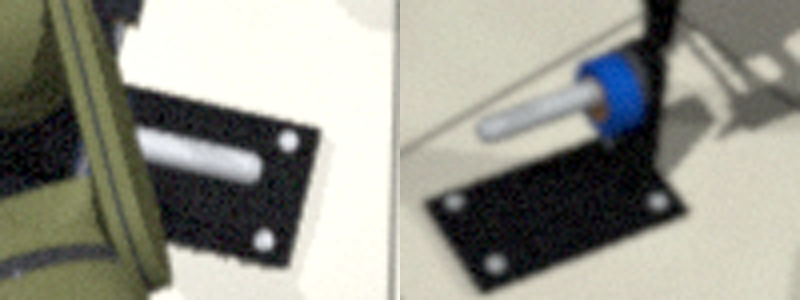

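The blue roll hangs on the rod against the flange (scene crop 615,95). Now yellow.

>>> apply_moves --pt "0 0 0 0 0 -0.146 -1" --pt "0 0 0 0 0 -0.145 -1" --pt "0 0 0 0 0 -0.145 -1" --pt "-4.7 -1.25 0 0 0 0 -1" --pt "-4.7 -1.25 0 0 0 0 -1" --pt "-4.7 -1.25 0 0 0 0 -1" --pt "-4.7 -1.25 0 0 0 0 -1" --pt "-4.7 -1.25 0 0 0 0 -1" --pt "-4.7 -1.25 0 0 0 0 -1" --pt "-4.7 -1.25 0 0 0 0 -1" --pt "-4.7 -1.25 0 0 0 0 -1" --pt "-4.7 -1.25 0 0 0 0 -1" --pt "0 0 0 0 0 0 -1"

```text
time: 10.05
tool_pos: [503.8, -206.7, 201.7]
orientation: [[-0.224, 0.975, -0.0], [0.975, 0.224, -0.0], [-0.0, -0.0, -1.0]]
ft_force: [0.2, 0.2, -0.4]
finger_gap: 1.0
grip_force: 0.0
```

Run:
```python
from plant import *;from h import *
o=get_obs();need(o,place["yellow"],RY)
```

```text
t 10.05 tcp [ 503.8 -206.7  201.7] F [ 0.2  0.2 -0.4] gap 1.0 grip 0.0
 goal [ 504.6 -205.8   43. ] d_tool now cm [ 0.08  0.11 15.87] after turn [ 0.07  0.11 15.87] turn [-0.     0.    -0.005]
```

>>> apply_moves --pt "0.1 0.1 4.5 0 0 0 -1" --pt "0 0 4.5 0 0 0 -1" --pt "0 0 4.5 0 0 0 -1" --pt "0 0 2.0 0 0 0 -1" --pt "0 0 0.3 0 0 0 -1" --pt "0 0 0 0 0 0 1" --pt "0 0 0 0 0 0 1" --pt "0 0 0 0 0 0 1" --pt "0 0 0 0 0 0 1" --pt "0 0 0 0 0 0 1" --pt "0 0 -2.0 0 0 0 1" --pt "0 0 -4.8 0 0 0 1" --pt "0 0 0 0 0 0 1"

```text
time: 11.68
tool_pos: [508.2, -204.6, 117.5]
orientation: [[-0.228, 0.974, 0.009], [0.974, 0.228, -0.005], [-0.007, 0.008, -1.0]]
ft_force: [0.1, 0.0, -0.6]
finger_gap: 0.612
grip_force: 30.0
```

Run:
```python
from plant import *;from h import *
o=get_obs();need(o,on(118+30),SY)
```

```text
t 11.68 tcp [ 508.2 -204.6  117.5] F [ 0.1  0.  -0.6] gap 0.612 grip 30.0
 goal [489.4 101.4 112. ] d_tool now cm [30.23  5.14  0.4 ] after turn [29.57 -8.1   0.55] turn [0.009 0.005 0.436]
```

>>> apply_moves --pt "0 0 0 0 0 0.146 1" --pt "0 0 0 0 0 0.145 1" --pt "0 0 0 0 0 0.145 1" --pt "4.8 -1.3 0 0 0 0 1" --pt "4.8 -1.3 0 0 0 0 1" --pt "4.8 -1.3 0 0 0 0 1" --pt "4.8 -1.3 0 0 0 0 1" --pt "4.8 -1.3 0 0 0 0 1" --pt "4.0 -1.1 0 0 0 0 1" --pt "0.8 -0.2 0 0 0 0 1" --pt "0 0 0 0 0 0 1"

```text
time: 13.05
tool_pos: [487.2, 94.9, 111.3]
orientation: [[0.203, 0.979, -0.001], [0.979, -0.203, -0.001], [-0.001, -0.001, -1.0]]
ft_force: [-0.2, 0.3, -1.0]
finger_gap: 0.611
grip_force: 30.0
```

Run:
```python
from plant import *;from h import *
o=get_obs();need(o,on(118+30),SY)
```

```text
t 13.05 tcp [487.2  94.9 111.3] F [-0.2  0.3 -1. ] gap 0.611 grip 30.0
 goal [489.4 101.4 112. ] d_tool now cm [ 0.68  0.08 -0.07] after turn [ 0.68  0.08 -0.07] turn [-0.001  0.001  0.001]
```

>>> apply_moves --pt "1.5 0.08 -0.07 0 0 0 1" --pt "1.5 0 0 0 0 0 1" --pt "1.5 0 0 0 0 0 1" --pt "1.5 0 0 0 0 0 1" --pt "2.0 0 0 0 0 0 1" --pt "2.0 0 0 0 0 0 1" --pt "1.0 0 0 0 0 0 1" --pt "0.3 0 0 0 0 0 1" --pt "0 0 0 0 0 0 1"

```text
time: 14.18
tool_pos: [511.3, 205.3, 112.2]
orientation: [[0.204, 0.979, -0.0], [0.979, -0.204, -0.0], [-0.0, -0.0, -1.0]]
ft_force: [-0.1, -0.0, -1.8]
finger_gap: 0.609
grip_force: 30.0
```

>>> apply_moves --pt "0.2 0 0.3 0 0 0 1" --pt "0 0 0.25 0 0 0 1" --pt "0 0 0 0 0 0 -1" --pt "0 0 0 0 0 0 -1" --pt "0 0 0 0 0 0 -1" --pt "0 0 0 0 0 0 -1" --pt "0 0 -1.5 0 0 0 -1" --pt "0 0 -4 0 0 0 -1" --pt "0 0 -4 0 0 0 -1" --pt "0 0 0 0 0 -0.146 -1" --pt "0 0 0 0 0 -0.145 -1" --pt "0 0 0 0 0 -0.145 -1"

```text
time: 15.68
tool_pos: [512.1, 207.4, 203.5]
orientation: [[-0.233, 0.973, 0.002], [0.973, 0.233, 0.001], [0.0, 0.002, -1.0]]
ft_force: [-0.5, 0.5, 1.2]
finger_gap: 0.999
grip_force: 0.0
```

Run:
```python
from plant import *;from h import *
o=get_obs();g=place["green"].copy();g[2]=200;need(o,g,RY)
```

```text
t 15.68 tcp [512.1 207.4 203.5] F [-0.5  0.5  1.2] gap 0.999 grip 0.0
 goal [ 517.4 -260.3  200. ] d_tool now cm [-45.61 -10.37   0.32] after turn [-45.66 -10.17   0.35] turn [ 0.002 -0.     0.004]
```

>>> apply_moves --pt "-4.6 -1.03 0 0 0 0 -1" --pt "-4.6 -1.03 0 0 0 0 -1" --pt "-4.6 -1.03 0 0 0 0 -1" --pt "-4.6 -1.03 0 0 0 0 -1" --pt "-4.6 -1.03 0 0 0 0 -1" --pt "-4.6 -1.03 0 0 0 0 -1" --pt "-4.6 -1.03 0 0 0 0 -1" --pt "-4.6 -1.03 0 0 0 0 -1" --pt "-4.6 -1.03 0 0 0 0 -1" --pt "-4.2 -0.9 0 0 0 0 -1" --pt "0 0 0 0 0 0 -1" --pt "0 0 0 0 0 0 -1"

```text
time: 17.18
tool_pos: [516.8, -259.6, 202.5]
orientation: [[-0.228, 0.974, 0.001], [0.974, 0.228, 0.0], [0.0, 0.001, -1.0]]
ft_force: [-0.3, 0.2, -1.1]
finger_gap: 1.001
grip_force: 0.0
```

Run:
```python
from plant import *;from h import *
o=get_obs();need(o,place["green"],RY)
S=camera("scene")
z=lambda c,x0,y0,x1,y1:cv2.resize(np.clip(c["color"][y0:y1,x0:x1]*1.6,0,255).astype(np.uint8),(400,300),interpolation=cv2.INTER_CUBIC)
cv2.imwrite("pics/m4.png",np.hstack([z(S,280,140,380,215),z(S,140,215,240,290)]))
```

```text
t 17.18 tcp [ 516.8 -259.6  202.5] F [-0.3  0.2 -1.1] gap 1.001 grip 0.0
 goal [ 517.4 -260.3   43. ] d_tool now cm [-0.08  0.03 15.95] after turn [-0.08  0.04 15.95] turn [ 0.001 -0.    -0.001]
```

View pics/m4.png

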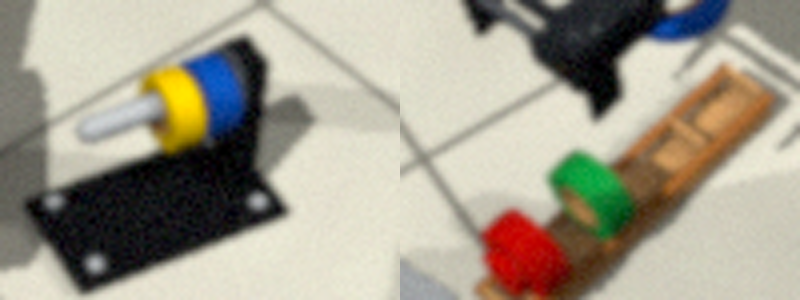

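Blue and yellow hang side by side against the flange (crop 210,95 and 175,110). Green and the cap are still in the rack. Now green.

>>> apply_moves --pt "-0.1 0 4.5 0 0 0 -1" --pt "0 0 4.5 0 0 0 -1" --pt "0 0 4.5 0 0 0 -1" --pt "0 0 2.1 0 0 0 -1" --pt "0 0 0.3 0 0 0 -1" --pt "0 0 0 0 0 0 1" --pt "0 0 0 0 0 0 1" --pt "0 0 0 0 0 0 1" --pt "0 0 0 0 0 0 1" --pt "0 0 0 0 0 0 1" --pt "0 0 -2.0 0 0 0 1" --pt "0 0 -4.8 0 0 0 1" --pt "0 0 0 0 0 0.146 1" --pt "0 0 0 0 0 0.145 1" --pt "0 0 0 0 0 0.145 1" --pt "0 0 0 0 0 0 1"

```text
time: 19.23
tool_pos: [517.1, -261.0, 112.0]
orientation: [[0.203, 0.979, 0.001], [0.979, -0.203, -0.001], [-0.0, 0.001, -1.0]]
ft_force: [-0.6, -0.2, -0.6]
finger_gap: 0.612
grip_force: 30.0
```

Run:
```python
from plant import *;from h import *
o=get_obs();need(o,on(118+30),SY)
```

```text
t 19.23 tcp [ 517.1 -261.   112. ] F [-0.6 -0.2 -0.6] gap 0.612 grip 30.0
 goal [489.4 101.4 112. ] d_tool now cm [ 3.493e+01 -1.007e+01 -3.000e-02] after turn [ 34.91 -10.13  -0.  ] turn [0.001 0.    0.002]
```

>>> apply_moves --pt "4.4 -1.27 0 0 0 0 1" --pt "4.4 -1.27 0 0 0 0 1" --pt "4.4 -1.27 0 0 0 0 1" --pt "4.4 -1.27 0 0 0 0 1" --pt "4.4 -1.27 0 0 0 0 1" --pt "4.4 -1.27 0 0 0 0 1" --pt "4.4 -1.27 0 0 0 0 1" --pt "4.0 -1.2 0 0 0 0 1" --pt "0 0 0 0 0 0 1" --pt "0 0 0 0 0 0 1"

```text
time: 20.48
tool_pos: [489.5, 100.1, 111.2]
orientation: [[0.203, 0.979, 0.0], [0.979, -0.203, -0.0], [-0.0, 0.0, -1.0]]
ft_force: [1.0, -0.5, -0.5]
finger_gap: 0.608
grip_force: 30.0
```

Run:
```python
from plant import *;from h import *
o=get_obs();need(o,np.array([516.9-.2045*50.5,232.6-.979*50.5,112]),SY)
```

```text
t 20.48 tcp [489.5 100.1 111.2] F [ 1.  -0.5 -0.5] gap 0.608 grip 30.0
 goal [506.6 183.2 112. ] d_tool now cm [ 8.48 -0.01 -0.08] after turn [ 8.48 -0.02 -0.08] turn [0.    0.    0.002]
```

>>> apply_moves --pt "1.5 0 -0.08 0 0 0 1" --pt "1.5 0 0 0 0 0 1" --pt "1.5 0 0 0 0 0 1" --pt "1.5 0 0 0 0 0 1" --pt "1.5 0 0 0 0 0 1" --pt "0.8 0 0 0 0 0 1" --pt "0.2 0 0 0 0 0 1" --pt "0 0 0.3 0 0 0 1" --pt "0 0 0.25 0 0 0 1"

```text
time: 21.6
tool_pos: [506.6, 183.2, 105.8]
orientation: [[0.205, 0.979, -0.0], [0.979, -0.205, -0.0], [-0.0, -0.0, -1.0]]
ft_force: [0.4, -0.3, -0.2]
finger_gap: 0.612
grip_force: 30.0
```

>>> apply_moves --pt "0 0 0 0 0 0 -1" --pt "0 0 0 0 0 0 -1" --pt "0 0 0 0 0 0 -1" --pt "0 0 0 0 0 0 -1" --pt "0 0 -1.5 0 0 0 -1" --pt "0 0 -4 0 0 0 -1" --pt "0 0 -4 0 0 0 -1" --pt "0 0 0 0 0 -0.146 -1" --pt "0 0 0 0 0 -0.145 -1" --pt "0 0 0 0 0 -0.145 -1" --pt "0 0 0 0 0 0 -1"

```text
time: 22.98
tool_pos: [507.0, 183.7, 202.3]
orientation: [[-0.226, 0.974, 0.001], [0.974, 0.226, 0.0], [0.0, 0.001, -1.0]]
ft_force: [0.1, 0.2, 1.1]
finger_gap: 1.0
grip_force: 0.0
```

Run:
```python
from plant import *;from h import *
o=get_obs();g=place["red"].copy();g[2]=200;need(o,g,RY)
```

```text
t 22.98 tcp [507.  183.7 202.3] F [0.1 0.2 1.1] gap 1.0 grip 0.0
 goal [ 530.2 -314.8  200. ] d_tool now cm [-49.09  -9.03   0.22] after turn [-49.07  -9.13   0.23] turn [ 0.001 -0.    -0.002]
```

>>> apply_moves --pt "-4.5 -0.83 0 0 0 0 -1" --pt "-4.5 -0.83 0 0 0 0 -1" --pt "-4.5 -0.83 0 0 0 0 -1" --pt "-4.5 -0.83 0 0 0 0 -1" --pt "-4.5 -0.83 0 0 0 0 -1" --pt "-4.5 -0.83 0 0 0 0 -1" --pt "-4.5 -0.83 0 0 0 0 -1" --pt "-4.5 -0.83 0 0 0 0 -1" --pt "-4.5 -0.83 0 0 0 0 -1" --pt "-4.5 -0.83 0 0 0 0 -1" --pt "-4.1 -0.83 0 0 0 0 -1" --pt "0 0 0 0 0 0 -1" --pt "0 0 0 0 0 0 -1"

```text
time: 24.6
tool_pos: [529.8, -314.9, 201.3]
orientation: [[-0.227, 0.974, -0.0], [0.974, 0.227, 0.001], [0.001, 0.0, -1.0]]
ft_force: [-0.2, 0.2, 0.8]
finger_gap: 0.998
grip_force: 0.0
```

Run:
```python
from plant import *;from h import *
import pickle
o=get_obs();need(o,place["red"],RY)
S=camera("scene");T=camera("top");pickle.dump((T,S),open("c5.pkl","wb"))
s=blob(S,"red",(150,255,200,300));d=pickle.load(open("c0.pkl","rb"))["scene"]
print(s[0],blob(d,"red",(150,255,200,300))[0])
z=lambda c,x0,y0,x1,y1:cv2.resize(np.clip(c["color"][y0:y1,x0:x1]*1.6,0,255).astype(np.uint8),(400,300),interpolation=cv2.INTER_CUBIC)
cv2.imwrite("pics/m5.png",np.hstack([z(S,280,140,380,215),z(T,180,190,280,265)]))
```

```text
t 24.6 tcp [ 529.8 -314.9  201.3] F [-0.2  0.2  0.8] gap 0.998 grip 0.0
 goal [ 530.2 -314.8   43. ] d_tool now cm [-1.000e-02  4.000e-02  1.583e+01] after turn [-0.    0.04 15.83] turn [ 0.    -0.001 -0.002]
[170.75       278.88529412] [170.66468843 278.78041543]
```

View pics/m5.png

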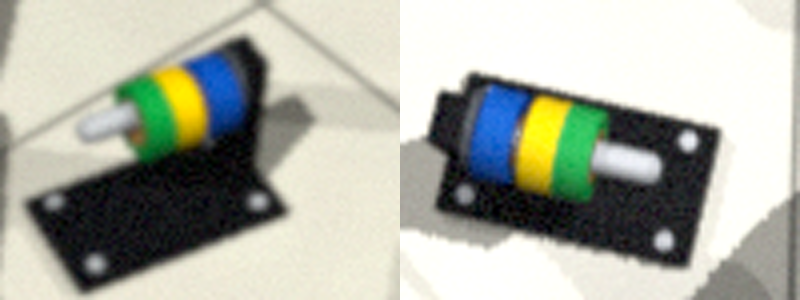

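All three rolls hang in the order blue, yellow, green, with about 45 mm of rod left free (top crop 630,165). The cap has not moved. Now the cap.

>>> apply_moves --pt "0 0 4.5 0 0 0 -1" --pt "0 0 4.5 0 0 0 -1" --pt "0 0 4.5 0 0 0 -1" --pt "0 0 2.0 0 0 0 -1" --pt "0 0 0.3 0 0 0 -1" --pt "0 0 0 0 0 0 1" --pt "0 0 0 0 0 0 1" --pt "0 0 0 0 0 0 1" --pt "0 0 0 0 0 0 1" --pt "0 0 0 0 0 0 1"

```text
time: 25.95
tool_pos: [530.3, -315.5, 43.8]
orientation: [[-0.228, 0.974, 0.001], [0.974, 0.228, -0.001], [-0.001, 0.001, -1.0]]
ft_force: [0.5, -0.5, 2.7]
finger_gap: 0.615
grip_force: 30.0
```

Run:
```python
from plant import *;from h import *
import pickle
o=get_obs();need(o,on(118+40),SY)
d=pickle.load(open("c0.pkl","rb"));T,S=d["top"],d["scene"];sx=np.array([sy[1],-sy[0]])
for c,uv in((S,(302,171.5)),(S,(308,169.6)),(S,(316,166.7)),(S,(324,164)),(T,(198.2,221.3)),(T,(221.6,226.7)),(T,(245.3,232.1))):
    p=onz(c,uv,120);print((p[:2]@sx).round(1),(p[:2]@sy).round(1))
print("used",np.array([516.9,232.6])@sx,np.array([516.9,232.6])@sy)
```

```text
t 25.95 tcp [ 530.3 -315.5   43.8] F [ 0.5 -0.5  2.7] gap 0.615 grip 30.0
 goal [487.3  91.6 112. ] d_tool now cm [40.62  5.1  -6.85] after turn [ 38.98 -12.53  -6.82] turn [0.001 0.001 0.436]
457.9 239.6
458.9 258.4
458.9 284.4
459.6 310.2
458.7 351.8
458.6 290.1
458.7 228.0
used 458.4107715925145 333.38856382298934
```

>>> apply_moves --pt "0 0 -2.1 0 0 0 1" --pt "0 0 -4.8 0 0 0 1" --pt "0 0 0 0 0 0.146 1" --pt "0 0 0 0 0 0.145 1" --pt "0 0 0 0 0 0.145 1" --pt "4.3 -1.4 0 0 0 0 1" --pt "4.3 -1.4 0 0 0 0 1" --pt "4.3 -1.4 0 0 0 0 1" --pt "4.3 -1.4 0 0 0 0 1" --pt "4.3 -1.4 0 0 0 0 1" --pt "4.3 -1.4 0 0 0 0 1" --pt "4.3 -1.4 0 0 0 0 1" --pt "4.3 -1.4 0 0 0 0 1" --pt "4.0 -1.2 0 0 0 0 1" --pt "0 0 0 0 0 0 1" --pt "0 0 0 0 0 0 1"

```text
time: 27.95
tool_pos: [487.2, 85.6, 112.9]
orientation: [[0.204, 0.979, 0.001], [0.979, -0.204, -0.0], [-0.0, 0.001, -1.0]]
ft_force: [-0.7, 0.4, -1.0]
finger_gap: 0.612
grip_force: 30.0
```

Run:
```python
from plant import *;from h import *
o=get_obs();sx=np.array([sy[1],-sy[0]])
g=458.6*sx+(333.4-89)*sy;need(o,np.r_[g,112.3],SY)   # 89 = 101-12: fully home
T,S=camera("top"),camera("scene")
print(get_obs()["tool_pos"],proj(S,np.r_[o["tool_pos"][:2],120]))
cv2.imwrite("pics/m6.png",np.hstack([cv2.resize(np.clip(S["color"][140:215,260:360]*1.6,0,255).astype(np.uint8),(800,600),interpolation=cv2.INTER_CUBIC)]))
```

```text
t 27.95 tcp [487.2  85.6 112.9] F [-0.7  0.4 -1. ] gap 0.612 grip 30.0
 goal [498.9 145.5 112.3] d_tool now cm [ 6.09 -0.07  0.05] after turn [ 6.09 -0.07  0.06] turn [0.001 0.    0.   ]
[487.21859209  85.06273327 112.55301348] [284.49183455 178.25516776]
```

View pics/m6.png

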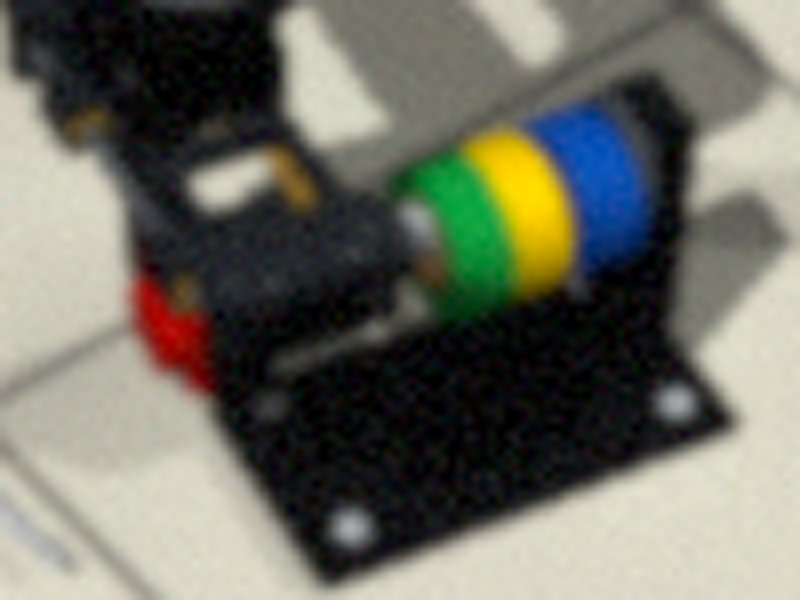

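The cap is held with its hub outward (crop 170,340) and lines up with the rod. I feed it on slowly.

>>> apply_moves --pt "1.5 -0.06 0.03 0 0 0 1" --pt "1.2 0 0 0 0 0 1" --pt "0.5 0 0 0 0 0 1" --pt "0.5 0 0 0 0 0 1" --pt "0.4 0 0 0 0 0 1" --pt "0 0 0 0 0 0 1"

```text
time: 28.8
tool_pos: [494.8, 126.4, 111.8]
orientation: [[0.204, 0.979, -0.0], [0.979, -0.204, -0.0], [-0.0, -0.0, -1.0]]
ft_force: [-0.1, 0.2, -0.2]
finger_gap: 0.611
grip_force: 30.0
```

>>> apply_moves --pt "0.4 0 0 0 0 0 1" --pt "0.4 0 0 0 0 0 1" --pt "0.4 0 0 0 0 0 1" --pt "0.3 0 0 0 0 0 1" --pt "0.1 0 0 0 0 0 1" --pt "0 0 0 0 0 0 1"

```text
time: 29.55
tool_pos: [498.0, 141.9, 111.8]
orientation: [[0.204, 0.979, -0.0], [0.979, -0.204, -0.0], [-0.0, -0.0, -1.0]]
ft_force: [-0.1, 0.1, -0.4]
finger_gap: 0.612
grip_force: 30.0
```

No contact yet, with about 3.5 mm to go. I push on until it bottoms.

>>> apply_moves --pt "0.2 0 0 0 0 0 1" --pt "0.15 0 0 0 0 0 1" --pt "0.1 0 0 0 0 0 1" --pt "0.1 0 0 0 0 0 1" --pt "0 0 0 0 0 0 1"

```text
time: 30.18
tool_pos: [499.1, 147.0, 111.8]
orientation: [[0.204, 0.979, -0.0], [0.979, -0.204, -0.001], [-0.001, -0.0, -1.0]]
ft_force: [-0.6, -1.2, -0.7]
finger_gap: 0.614
grip_force: 30.0
```

>>> apply_moves --pt "0.15 0 0 0 0 0 1" --pt "0.1 0 0 0 0 0 1" --pt "0 0 0 0 0 0 1"

```text
time: 30.55
tool_pos: [499.1, 147.1, 111.7]
orientation: [[0.204, 0.979, -0.002], [0.979, -0.204, -0.006], [-0.006, -0.001, -1.0]]
ft_force: [-1.1, -10.8, 1.8]
finger_gap: 0.612
grip_force: 30.0
```

Bottomed at −10.8 N, within 2 mm of the predicted home position. I relax, release and leave.

>>> apply_moves --pt "0.1 0 0 0 0 0 1" --pt "0 0 0 0 0 0 1" --pt "-0.25 0 0.15 0 0 0 1" --pt "0 0 0 0 0 0 1" --pt "0 0 0 0 0 0 -1" --pt "0 0 0 0 0 0 -1" --pt "0 0 0 0 0 0 -1" --pt "0 0 0 0 0 0 -1" --pt "0 0 -1.5 0 0 0 -1" --pt "0 0 -4 0 0 0 -1" --pt "0 0 -4 0 0 0 -1" --pt "-5 0 0 0 0 0 -1" --pt "-5 0 0 0 0 0 -1" --pt "-5 0 0 0 0 0 -1" --pt "-5 0 0 0 0 0 -1" --pt "-5 0 0 0 0 0 -1" --pt "0 0 0 0 0 0 -1" --pt "0 0 0 0 0 0 -1"

```text
time: 32.8
tool_pos: [448.5, -96.3, 206.2]
orientation: [[0.205, 0.979, 0.001], [0.979, -0.205, 0.0], [0.0, 0.001, -1.0]]
ft_force: [0.5, -0.5, 1.1]
finger_gap: 1.001
grip_force: 0.0
```

Run:
```python
from plant import *;from h import *
T,S=camera("top"),camera("scene");o=get_obs();print(o["time"],o["tool_pos"],o["ft_force"])
z=lambda c,x0,y0,x1,y1:cv2.resize(np.clip(c["color"][y0:y1,x0:x1]*1.6,0,255).astype(np.uint8),(400,300),interpolation=cv2.INTER_CUBIC)
cv2.imwrite("pics/m7.png",np.hstack([z(S,280,140,380,215),z(T,180,190,280,265)]))
t=blob(T,"red",(200,200,265,260));s=blob(S,"red",(285,150,335,190));p,e=tri([(T,t[2]),(S,s[2])])
sx=np.array([sy[1],-sy[0]]);q=onz(T,t[2],118)
print("red",p,e,"T z118",q,"dist from flange",333.4+12-p[:2]@sy, 333.4+12-q[:2]@sy)
```

```text
32.9 [448.56830093 -95.56153695 205.82393373] [0.16267898 0.10810501 0.78655565]
red [499.45139824 145.53014407 117.95895241] 1.6410451253972578 T z118 [498.5615193  144.12165533 118.        ] dist from flange 100.80944886071825 102.37014928608005
```

View pics/m7.png

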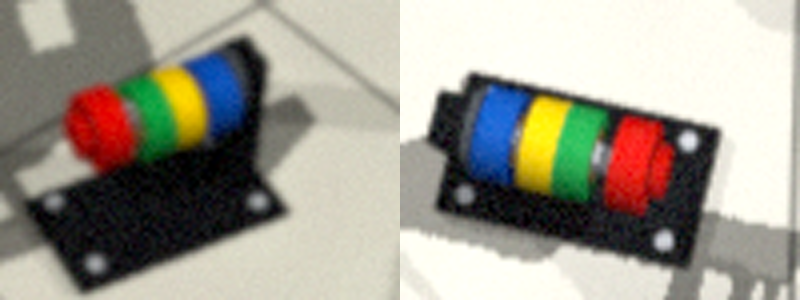

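Blue, yellow, green and the cap are all on the rod. The cap's centre measures about 101 mm from the flange, so it is home, and the arm is clear.

```bash
python3 -c "
from plant import *
print(job_done())"
```

```text
the job is handed in; nothing more can be done
None
```

The job is handed in: blue, yellow and green hang on the rod in that order from the post, and the red cap was pushed until it bottomed (centre about 101 mm from the flange). The gripper is clear, about 33 s were used of the 72 s allowed, and the verdict was not shown.

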